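# Swap two parts boxes on a jeweller's bench and scan one in

### The arm

A 6-joint arm with a two-finger parallel gripper is mounted at the origin on the work surface. World frame = base frame: x ahead of the robot, y to its left, z up, the work surface at z = 0. Lengths are in m, angles in rad, forces in N, time in s.
With the tool pointing down it reaches from about 0.4 to 0.825 m from the base axis. Payload 7 kg.
Tool frame: the origin (TCP) lies midway between the tips of the shut fingers; the grasp point (between the pads) lies 19 mm behind it; z points along the fingers, y is the line along which they close (so a half turn about z gives the same grasp; the last joint's range is limited). The gripper opens to 88 mm and grips with 3 to 60 N. Pads are 19 mm wide; open, the fingers measure 130 mm over their backs; the gripper's body (78 mm by 193 mm) begins 47 mm behind the grasp point.
Start: joints at [-0.835, 0.359, 0.012, 0, -1.224, -0.288], TCP at [0.292, -0.608, 0.227] pointing down, gripper open.
Joint ranges: [-3.07, 3.07], [-1.43, 2.12], [-1.02, 1.25], [-3.03, 1.67], [-3.05, -0], [-3.03, 3.03]. Speed limits (rad/s): [2.39, 2.39, 3.01, 3.14, 3.14, 3.14].

### API

Orientations are given as [roll, pitch, yaw] about the fixed x, y, z axes, in that order (R = Rz(yaw) Ry(pitch) Rx(roll)).
In Python, from station import get_state, grab_frame, calibration, job_done, boxes_of, regions_of, spot_point gives the robot as it stands. The module is installed in compiled form; this text tells all that it offers.
- The arm moves only by the tool arm_command, never from a script. Its argument "commands" is a list of rows, each an object of numbers: "tx", "ty", "tz": the shift along the tool's x, y, z each as a share of 25 cm, from -1 to 1; "twist": the turn about the tool's z as a share of 180 degrees, from -1 to 1. A call has exactly 8 rows; each row is the pose to reach, as a shift and turn from the pose commanded when the call began, along the tool's axes at that moment, turning the shorter way round; what a row does not reach only later rows make up. A row lasts 1/12 s, in which the tool goes at most 41.7 mm and 7.16 degrees, less where a joint would pass 70% of its speed; a pose out of reach is approached as far as the arm can. A call with a number of a shift or a turn outside -1 to 1 is refused whole. A call with a gripper value outside its range is refused whole. "claw" is the opening, from 0 (shut) to 1 (fully open), set as the call begins (left out, the last holds). The fingers move at their own pace and stop on an object; "grip_force" is the grip in N (left out, the last holds). Time passes only in rows, so rows that repeat a pose let the fingers close, or fill a call up. It gives the time, the measured TCP pose, the force, the opening and the grip force at its end, in the units of the state.
- get_state(): the state, without advancing time (a new reading comes with each control period).
- grab_frame(name): name is "scene" or "top" or "wrist"; returns the picture (400x640x3 uint8, red, green, blue); there is no depth.
- calibration(name): a dict with "camera_matrix" (3x3 intrinsics, pixels), "k1" (the pictures are not rectified: a ray, as slopes to the right and down, at radius r is drawn at 1 + k1 r^2 times it, then the intrinsics apply), "extrinsics" (4x4, takes a point from camera to world coordinates). Camera axes: x right, y down, z forward; pixel columns grow to the right and rows downward; lengths in m; the calibration is good to about 2 mm. A picture is of the moment at which its call begins: read the wrist's pose just before it. calibration takes no time and is no camera call; for the wrist camera it gives the pose at the moment of the call.
- job_done(): hands the job in; it is judged then, once.
Trained networks look in the newest picture that a camera, given by its name, has taken for a name from the list of things; names that differ only in an ending like _2 or _b are one class to them, and where a whole thing is asked for, a point or a joint stands for the part that bears it (a point fixed in the world has none). Each returns a list of dicts, best first, with "score" (0 to 1); they miss things now and then, are a little off and sometimes report something else, mostly with a low value. They report only what shows in the picture. A call takes as long as a camera call. They do not tell look-alikes from the thing itself.
- boxes_of(query, camera): "rect" ([left, top, right, bottom] in pixels, round what is visible of it).
- regions_of(query, camera): "region" (400x640 bool, what is visible of it) and "rect" ([left, top, right, bottom] in pixels, round what is visible of it).
- spot_point(query, camera): "uv" ([column, row] in pixels: a listed point, or the origin of a listed thing).
The state is a dict: "t": time; "q": joint angles; "qd": joint speeds; "joint_efforts": joint torques, N m; "eef_pos": TCP position; "ee_rot": TCP orientation; "force": force on the tool from outside, world axes, zero at the start; "moment": the same for the moment, N m; "width": finger opening in m; "gripper_force": force on a finger pad.
Only numpy, scipy, OpenCV 4.12 (cv2) and the standard library are available. Lean on these libraries where they do the work, as an engineer would, in place of code of your own. Each camera call takes 0.05 s, during which the arm holds its last target. There are 200 camera calls.

### The job

The red and the blue parts box stand on each other's mats: swap them, so that each stands upright and square in the middle of the mat of its own colour, and let go. Then pick up the scanner, point its window straight at the code label on the blue box from about 85 mm away and hold it still there for a second or two, and lay the scanner back in the middle of its black mat, right way up and lengthwise. Keep the boxes upright throughout and leave the mandrel, the jar, the tool pot and the dish where they stand.

Things in the scene. Friction and masses are not known exactly. Their poses are not given: they have to be found in the camera images.
- box_red: Red parts box, 110 mm long (x), 56 wide (y), 70 high, 250 g. Origin: centre of its underside; z up. Flat top from x = -55 to +5 mm; from there the face slopes down at 45 degrees to 20 mm high at x = +55 and carries a white code label. Upright sides at y = +-28 mm, best gripped across them near x = -20 mm. Starts on the blue mat.
- box_blue: Blue plastic parts box, the same shape and size as the red one, axes likewise. At the start it stands on the red mat.
- label_blue (a point): Centre of the white 40 x 50 mm striped code label on the sloping face of the blue box (30 mm ahead of the box's origin, 45 mm above its underside). x axis: straight out of the label (box's +x and up, 45 degrees); y axis: the box's y.
- mat_red: Fixed red mat on the bench, 134 mm long (x) by 80 mm wide (y), 3 mm thick. Origin: centre of its underside.
- mat_blue: Fixed blue mat, the same size, axes likewise.
- scanner_mat: Fixed black rubber mat, 160 mm long (x) by 84 mm wide (y), 3 mm thick, on which the scanner lies. Origin: centre of its underside.
- scanner: Hand scanner, 135 mm long, 220 g, lying on the black mat. Origin: on the underside of its handle; x forward, z up. Yellow straight-sided handle: 34 mm wide (y), x = -70 to +30 mm, 38 high. Black head, 44 wide, over its front from x = 0 to +65, up to 76 high, looking forward and 45 degrees down. Best gripped across the handle near x = -27 mm, 26 mm above its underside.
- lens (a point): Middle of the scanner's window, at (55, 0, 36) mm in the scanner's frame. x axis: the viewing direction, forward and 45 degrees down; y axis: the scanner's y.
- aim_point (a point): The scanner's reading point, 85 mm straight in front of the window, at (115, 0, -24) mm in the scanner's frame; axes as the lens. It is to be brought to the middle of the label.
- mandrel: Steel ring mandrel standing upright, 200 mm high, 25 to 17 mm thick, on a round wooden foot 76 mm across and 22 mm high. Loose bystander. Origin: centre of its underside.
- jar: Glass jar with a brass cap, 68 mm across, 110 mm high. Loose bystander. Origin: centre of its underside.
- tool_pot: White ceramic pot of tools, 72 mm across, 85 mm high, tool handles up to 155 mm. Loose bystander. Origin: centre of its underside.
- dish: Blue ceramic dish with jump rings, 90 mm across, 28 mm high. Loose bystander. Origin: centre of its underside.
Things that resemble listed ones, but are neither listed nor needed, are in the scene too. Of the things shaped like the scanner_mat, the black one is meant.

How it is judged:
On the way, in this order (a step that is already met when the one before it is completed fails the run):
1. the red box stands on the red mat and the blue box on the blue mat, upright, square and released (horizontal distance between box_red and mat_red below 0.02 m and angle between the x axis of box_red and the x axis of mat_red, either way round below 0.2 rad and angle between each of box_red, box_blue's own z axis and vertical below 0.1 rad and height (world z) of each of box_red, box_blue below 0.01 m and linear speed of each of box_red, box_blue below 0.03 m/s and contact force between the fingers and box_red below 0.2 N and horizontal distance between box_blue and mat_blue below 0.02 m and angle between the x axis of box_blue and the x axis of mat_blue, either way round below 0.2 rad and contact force between the fingers and box_blue below 0.2 N), for 0.2 s.
2. with both boxes still so placed, the scanner's reading point is held on the blue box's label, square to it and still, for 0.8 s (within 16 mm across the label, 30 mm along its normal, 0.28 rad) (all of step 1 and x of aim_point in the frame of label_blue between -0.03 and 0.03 m and y of aim_point in the frame of label_blue between -0.016 and 0.016 m and z of aim_point in the frame of label_blue between -0.016 and 0.016 m and angle between the x axis of lens and the x axis of label_blue, either way round below 0.28 rad and linear speed of scanner below 0.03 m/s and angular speed of scanner below 0.2 rad/s), for 0.8 s.
At the end, for the whole second after the job is handed in: Each box upright on the mat of its own colour, within 20 mm of its centre and 0.2 rad of its length; the scanner right way up on the black mat, within 30 mm of its centre and 0.3 rad of its length; all released and at rest (all of step 1 and horizontal distance between scanner and scanner_mat below 0.03 m and angle between the x axis of scanner and the x axis of scanner_mat, either way round below 0.3 rad and angle between scanner's own z axis and vertical below 0.1 rad and height (world z) of scanner below 0.01 m and linear speed of scanner below 0.03 m/s and contact force between the fingers and scanner below 0.2 N); the robot touches nothing.
It fails at once if the mandrel is moved more than 30 mm or tipped (distance of mandrel from where it was at the start of the episode above 0.03 m or angle between mandrel's own z axis and vertical above 0.5 rad).
It fails at once if the jar is moved more than 30 mm or tipped (distance of jar from where it was at the start of the episode above 0.03 m or angle between jar's own z axis and vertical above 0.5 rad).
It fails at once if the tool pot is moved more than 30 mm or tipped (distance of tool_pot from where it was at the start of the episode above 0.03 m or angle between tool_pot's own z axis and vertical above 0.5 rad).
It fails at once if the dish is moved more than 30 mm or tipped (distance of dish from where it was at the start of the episode above 0.03 m or angle between dish's own z axis and vertical above 0.5 rad).
It fails at once if a box is tipped over 0.6 rad (angle between any of box_red, box_blue's own z axis and vertical above 0.6 rad).
It also fails if it takes over 72 s, if anything falls off the work surface, if the arm or the gripper's body presses on something with over 40 N, if the wrist force passes 120 N, or if a joint passes its speed limit or range.

## Working session

There is one attempt and no reset: what is moved stays moved. The work goes in short steps, Python scripts to look and compute and a tool call to move; the robot and the scene stay as the last step left them, time stands still between calls to the robot, and variables do not carry over. Pictures are saved under pics/ and viewed, at most 10 in all, crops included, and the job is handed in when it is done.

Besides the shell and the picture viewer there is one more tool, called as name([rows], argument=value, ...), one row to a line, values as JSON. arm_command: Moves the arm, as the interface text tells. Shift numbers are shares of 25 cm and turn numbers shares of 180 degrees, none past 1 either way. Its arguments: {"type":"object","properties":{"commands":{"type":"array"},"claw":{"type":"number"},"grip_force":{"type":"number"}},"required":["commands"]}

```bash
mkdir -p pics
cat > h.py <<'E'
import numpy as np, cv2
from station import *
def cam(n):
    c=calibration(n); return np.array(c["camera_matrix"]),c["k1"],np.array(c["extrinsics"])
def ray(n,uv):
    K,k,T=cam(n)
    s=cv2.undistortPoints(np.array([[uv]],float),K,np.array([k,0,0,0.]))[0,0]
    return T[:3,3],T[:3,:3]@np.array([s[0],s[1],1])
def at(n,uv,z):
    o,d=ray(n,uv); return o+d*(z-o[2])/d[2]
def proj(n,P):
    K,k,T=cam(n); P=(np.atleast_2d(P)-T[:3,3])@T[:3,:3]
    return cv2.projectPoints(P,np.zeros(3),np.zeros(3),K,np.array([k,0,0,0.]))[0][:,0]
def save(n,f):
    im=grab_frame(n); cv2.imwrite("pics/"+f,im[:,:,::-1]); return im
E
python3 - <<'E'
from h import *
s=get_state();print(s["t"],s["eef_pos"],s["ee_rot"],s["width"])
for n in("top","scene"):
    save(n,n+"0.png"); print(n,cam(n)[2].round(3).tolist())
    if n=="top":
      for q in "box_red box_blue label_blue mat_red mat_blue scanner_mat scanner lens mandrel jar tool_pot dish".split():
        r=[(np.round(d["uv"],1).tolist(),round(d["score"],2),at(n,d["uv"],0.003)[:2].round(3).tolist()) for d in spot_point(q,n)]
        print(q,r[:3])
E
```

```text
0.0 [ 0.2920112  -0.60800897  0.22559928] [ 3.13988952e+00 -1.68237124e-04 -2.69393480e+00] 0.08762462307464632
top [[0.001, -0.992, 0.126, 0.398], [-1.0, -0.002, -0.003, 0.03], [0.003, -0.126, -0.992, 1.035], [0.0, 0.0, 0.0, 1.0]]
box_red [([254.4, 222.1], 0.92, [0.484, 0.198])]
box_blue [([393.6, 235.1], 0.62, [0.45, -0.175])]
label_blue [([399.1, 221.7], 0.73, [0.486, -0.191]), ([325.6, 248.7], 0.36, [0.413, 0.007])]
mat_red [([394.1, 234.1], 0.56, [0.452, -0.176])]
mat_blue [([258.2, 221.2], 0.81, [0.486, 0.188])]
scanner_mat [([334.8, 99.4], 0.95, [0.828, -0.019]), ([174.9, 165.8], 0.82, [0.637, 0.417]), ([294.8, 177.5], 0.7, [0.606, 0.091])]
scanner [([293.8, 177.5], 0.81, [0.606, 0.094])]
lens [([303.3, 193.2], 0.7, [0.563, 0.067])]
mandrel [([196.4, 248.8], 0.82, [0.413, 0.35])]
jar [([460.8, 239.7], 0.63, [0.438, -0.353])]
tool_pot [([324.4, 252.2], 0.7, [0.404, 0.01])]
dish [([369.4, 178.1], 0.69, [0.605, -0.113])]
scene [[0.647, 0.483, -0.59, 1.139], [0.763, -0.419, 0.493, -0.48], [-0.009, -0.769, -0.639, 0.698], [0.0, 0.0, 0.0, 1.0]]
```

View pics/top0.png

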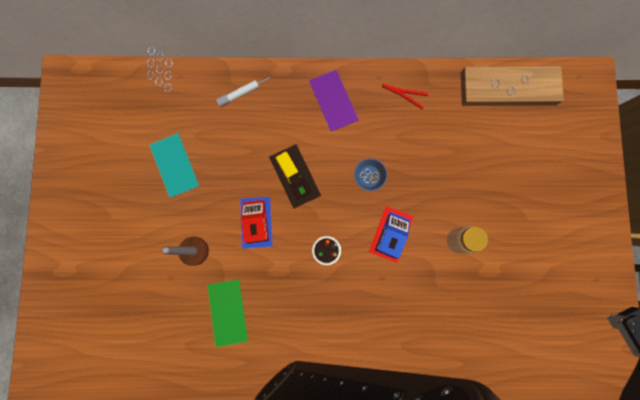

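View pics/scene0.png

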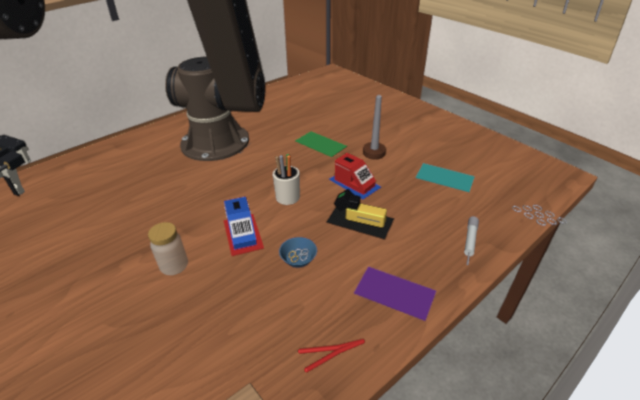

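The top view shows the red box on the blue mat at (256,222), the blue box on the red mat at (393,234) and the scanner on the black mat at (295,177) with its head toward the robot. The pot is at (326,250), the dish at (370,175), the jar at (468,239) and the mandrel foot at (193,250). The scene view agrees. Next I fit poses to the silhouettes.

```bash
cat >> h.py <<'E'
from scipy.optimize import minimize
def blk(x0,x1,y,z0,z1): return [(x,s*y,z) for x in(x0,x1) for s in(-1,1) for z in(z0,z1)]
BOX=[[(x,s*.028,z) for s in(-1,1) for x,z in((-.055,0),(-.055,.07),(.005,.07),(.055,.02),(.055,0))]]
MAT=[blk(-.067,.067,.040,0,.003)]; SMAT=[blk(-.080,.080,.042,0,.003)]
SCAN=[blk(-.070,.030,.017,0,.038),blk(0,.065,.022,.036,.076)]
S=4
def draw(n,parts,p,z):
    c,s=np.cos(p[2]),np.sin(p[2]); m=np.zeros((400*S,640*S),np.uint8)
    for V in parts:
        V=np.array(V); W=np.c_[p[0]+c*V[:,0]-s*V[:,1],p[1]+s*V[:,0]+c*V[:,1],V[:,2]+z]
        h=cv2.convexHull(((proj(n,W)+.5)*S*16-8).round().astype(np.int32)); cv2.fillConvexPoly(m,h,255,cv2.LINE_AA,4)
    return cv2.resize(m,(640,400),interpolation=cv2.INTER_AREA)/255.
def fit(n,mask,parts,p0,z=0,ignore=None):
    w=np.ones(mask.shape) if ignore is None else 1-ignore.astype(float)
    f=lambda p:(w*abs(draw(n,parts,p,z)-mask)).sum()
    best=None
    for dy in(-.25,0,.25):
        p=np.array(p0)+[0,0,dy]
        r=minimize(f,p,method="Nelder-Mead",options=dict(initial_simplex=[p,p+[.012,0,0],p+[0,.012,0],p+[0,0,.15]],xatol=2e-4,fatol=.05,maxiter=150))
        if best is None or r.fun<best.fun: best=r
    return best.x.round(4).tolist(),round(best.fun,1),int((w*mask).sum())
def reg(q,n,uv=None):
    R=regions_of(q,n)
    if uv is not None: R=sorted(R,key=lambda r:np.hypot((r["rect"][0]+r["rect"][2])/2-uv[0],(r["rect"][1]+r["rect"][3])/2-uv[1]))
    return R[0]["region"]
def dil(m,k=3): return cv2.dilate(m.astype(np.uint8),np.ones((k,k)))>0
E
cat > a.py <<'E'
from h import *
n="top"; grab_frame(n)
rb,bb=reg("box_red",n,(255,222)),reg("box_blue",n,(394,235)); mr,mb=reg("mat_red",n,(394,234)),reg("mat_blue",n,(256,222))
sc,sm=reg("scanner",n,(294,177)),reg("scanner_mat",n,(295,177))
print([int(m.sum()) for m in(rb,bb,mr,mb,sc,sm)])
print("boxr",fit(n,rb,BOX,(.48,.195,0),.003)); print("boxb",fit(n,bb,BOX,(.45,-.175,-.2),.003))
print("matr",fit(n,mr,MAT,(.45,-.175,-.2),0,dil(bb))); print("matb",fit(n,mb,MAT,(.48,.195,0),0,dil(rb)))
print("scan",fit(n,sc,SCAN,(.606,.092,-2.6),.003)); print("smat",fit(n,sm,SMAT,(.606,.092,-2.6),0,dil(sc)))
for q in("jar","tool_pot","dish","mandrel"):
    d=spot_point(q,n)[0]["uv"]; print(q,at(n,d,0)[:2].round(3))
a=calibration("wrist"); s=get_state(); print(s["t"],np.array(a["extrinsics"])[:3].round(3).tolist())
E
python3 a.py
```

```text
Traceback (most recent call last):
  File "a.py", line 3, in <module>
    rb,bb=reg("box_red",n,(255,222)),reg("box_blue",n,(394,235)); mr,mb=reg("mat_red",n,(394,234)),reg("mat_blue",n,(256,222))
                                                                                                   ~~~^^^^^^^^^^^^^^^^^^^^^^^^
  File "h.py", line 40, in reg
    return R[0]["region"]
           ~^^^
IndexError: list index out of range
```

```bash
cat >> h.py <<'E'
def reg(q,n,uv,tries=4):
    for _ in range(tries):
        R=[(np.hypot((r["rect"][0]+r["rect"][2])/2-uv[0],(r["rect"][1]+r["rect"][3])/2-uv[1]),r["region"]) for r in regions_of(q,n)]
        R=[r for r in R if r[0]<25]
        if R: return min(R,key=lambda r:r[0])[1]
        im=grab_frame(n)
    print("miss",q); hsv=cv2.cvtColor(im,cv2.COLOR_RGB2HSV); H,Sa,V=cv2.split(hsv)
    m=((H<5)|(H>174)) if "red" in q else (H>100)&(H<130)
    m=m&(Sa>150)&(V>60); w=np.zeros_like(m); u,v=map(int,uv); w[v-35:v+35,u-30:u+30]=1
    return m&w
E
python3 a.py
```

```text
[1019, 1067, 478, 411, 736, 1080]
boxr ([0.485, 0.1921, 0.1336], np.float64(55.3), 1019)
boxb ([0.4493, -0.1682, -0.3947], np.float64(44.5), 1067)
matr ([0.454, -0.1684, -0.3702], np.float64(51.6), 350)
matb ([0.484, 0.1939, 0.0612], np.float64(62.2), 306)
scan ([0.6045, 0.0949, -2.6182], np.float64(102.1), 736)
smat ([0.6109, 0.0911, -2.6949], np.float64(52.9), 875)
jar [ 0.435 -0.348]
tool_pot [0.411 0.006]
dish [ 0.617 -0.113]
mandrel [0.409 0.357]
1.5 [[-0.432, 0.871, 0.234, 0.23], [0.902, 0.417, 0.112, -0.637], [-0.0, 0.259, -0.966, 0.384]]
```

```bash
cat >> h.py <<'E'
from scipy.spatial.transform import Rotation as Ro
def go(x,y,z,yaw=None,frm=None):
    s=get_state(); p=np.array(s["eef_pos"]); R=Ro.from_euler("xyz",s["ee_rot"]).as_matrix()
    cy=np.arctan2(R[1,0],R[0,0]); d=R.T@(np.array([x,y,z])-p)/.25
    tw=0 if yaw is None else -((yaw-cy+np.pi/2)%np.pi-np.pi/2)/np.pi
    print("t%.2f"%s["t"],"pos",p.round(4),"yaw %.3f"%cy,"w %.4f"%s["width"],"-> tx %.3f ty %.3f tz %.3f twist %.4f"%(*d,tw), "mm",(d*250).round(1))
E
python3 -c "
from h import *
go(.431,-.1605,.20,-.395)"
```

```text
t1.50 pos [ 0.2923 -0.6084  0.2266] yaw -2.694 w 0.0878 -> tx -1.276 ty 1.375 tz 0.106 twist 0.2683 mm [-319.   343.7   26.6]
```

arm_command([
  {"tx": -0.1, "ty": 0.108},
  {"tx": -0.22, "ty": 0.24},
  {"tx": -0.34, "ty": 0.37},
  {"tx": -0.46, "ty": 0.5},
  {"tx": -0.58, "ty": 0.63},
  {"tx": -0.7, "ty": 0.76},
  {"tx": -0.82, "ty": 0.89},
  {"tx": -0.92, "ty": 1.0},
])

```text
invalid input
```

```bash
python3 -c "
from h import *
go(.431,-.1605,.20,-.395)"
```

```text
t1.50 pos [ 0.2923 -0.6084  0.2266] yaw -2.694 w 0.0878 -> tx -1.276 ty 1.375 tz 0.106 twist 0.2683 mm [-319.   343.7   26.6]
```

arm_command([
  {"tx": -0.1, "ty": 0.108, "tz": 0, "twist": 0},
  {"tx": -0.22, "ty": 0.24, "tz": 0, "twist": 0},
  {"tx": -0.34, "ty": 0.37, "tz": 0, "twist": 0},
  {"tx": -0.46, "ty": 0.5, "tz": 0, "twist": 0},
  {"tx": -0.58, "ty": 0.63, "tz": 0, "twist": 0},
  {"tx": -0.7, "ty": 0.76, "tz": 0, "twist": 0},
  {"tx": -0.82, "ty": 0.89, "tz": 0, "twist": 0},
  {"tx": -0.92, "ty": 1.0, "tz": 0, "twist": 0},
], claw=1, grip_force=30)

```text
t: 2.17
eef_pos: [0.3882, -0.2925, 0.2268]
ee_rot: [-3.141, 0.001, -2.694]
force: [0.6, 0.8, 0.5]
width: 0.0874
gripper_force: 0.0
```

```bash
python3 -c "
from h import *
go(.431,-.1605,.20,-.395)"
```

```text
t2.17 pos [ 0.3882 -0.2925  0.2268] yaw -2.694 w 0.0874 -> tx -0.383 ty 0.402 tz 0.107 twist 0.2682 mm [-95.7 100.5  26.9]
```

arm_command([
  {"tx": -0.08, "ty": 0.08, "tz": 0.02, "twist": 0.04},
  {"tx": -0.16, "ty": 0.16, "tz": 0.04, "twist": 0.08},
  {"tx": -0.24, "ty": 0.25, "tz": 0.06, "twist": 0.12},
  {"tx": -0.3, "ty": 0.32, "tz": 0.08, "twist": 0.16},
  {"tx": -0.34, "ty": 0.36, "tz": 0.1, "twist": 0.2},
  {"tx": -0.356, "ty": 0.374, "tz": 0.107, "twist": 0.235},
  {"tx": -0.356, "ty": 0.374, "tz": 0.107, "twist": 0.26},
  {"tx": -0.356, "ty": 0.374, "tz": 0.107, "twist": 0.268},
])

```text
t: 2.83
eef_pos: [0.428, -0.1708, 0.1999]
ee_rot: [3.142, 0.0, 2.744]
force: [-0.0, -0.8, -0.0]
width: 0.0879
gripper_force: 0.0
```

```bash
cat > b.py <<'E'
from h import *
n="wrist"; save(n,"w1.png")
bb=np.array([r["region"] for r in regions_of("box_blue",n)[:1]]); mr=np.array([r["region"] for r in regions_of("mat_red",n)[:1]])
print(bb.shape,mr.shape)
if len(bb): print("boxb",fit(n,bb[0],BOX,(.4493,-.168,-.39),.003))
if len(bb) and len(mr): print("matr",fit(n,mr[0],MAT,(.4493,-.168,-.39),0,dil(bb[0])))
print(cam(n)[2][:3,3]); go(.431,-.1605,.20,-.395)
E
python3 b.py
```

```text
(1, 400, 640) (1, 400, 640)
boxb ([0.4508, -0.1669, -0.3838], np.float64(179.2), 7114)
matr ([0.4545, -0.1665, -0.368], np.float64(196.4), 2024)
[ 0.36440265 -0.1437578   0.35690445]
t2.98 pos [ 0.4279 -0.1714  0.2   ] yaw 2.749 w 0.0877 -> tx 0.005 ty 0.045 tz -0.000 twist 0.0007 mm [ 1.3 11.2 -0. ]
```

View pics/w1.png

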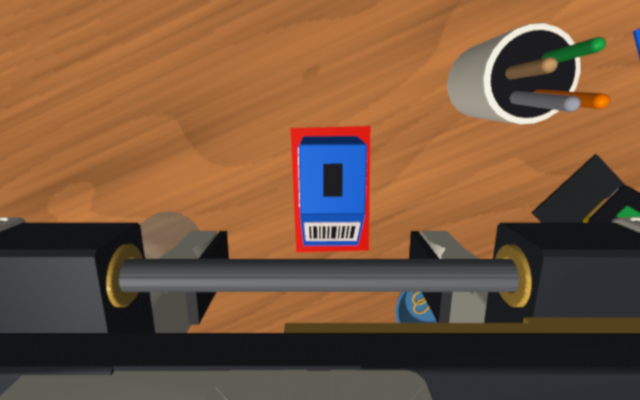

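The wrist view shows the blue box centred at about (333,190) on the red mat, with its label toward the bottom, the pot at upper right and the jar at left. The fits from the two cameras agree to about 2 mm, so I descend.

arm_command([
  {"tx": 0.002, "ty": 0.051, "tz": 0.06, "twist": -0.003},
  {"tx": 0.002, "ty": 0.051, "tz": 0.16, "twist": -0.003},
  {"tx": 0.002, "ty": 0.051, "tz": 0.28, "twist": -0.003},
  {"tx": 0.002, "ty": 0.051, "tz": 0.41, "twist": -0.003},
  {"tx": 0.002, "ty": 0.051, "tz": 0.54, "twist": -0.003},
  {"tx": 0.002, "ty": 0.051, "tz": 0.64, "twist": -0.003},
  {"tx": 0.002, "ty": 0.051, "tz": 0.69, "twist": -0.003},
  {"tx": 0.002, "ty": 0.051, "tz": 0.704, "twist": -0.003},
])

```text
t: 3.65
eef_pos: [0.4305, -0.1597, 0.0216]
ee_rot: [-3.14, -0.004, 2.757]
force: [0.3, 0.5, 0.9]
width: 0.0876
gripper_force: 0.0
```

arm_command([
  {"tx": 0, "ty": 0, "tz": 0, "twist": 0},
  {"tx": 0, "ty": 0, "tz": 0, "twist": 0},
  {"tx": 0, "ty": 0, "tz": 0, "twist": 0},
  {"tx": 0, "ty": 0, "tz": 0, "twist": 0},
  {"tx": 0, "ty": 0, "tz": 0, "twist": 0},
  {"tx": 0, "ty": 0, "tz": 0, "twist": 0},
  {"tx": 0, "ty": 0, "tz": -0.02, "twist": 0},
  {"tx": 0, "ty": 0, "tz": -0.05, "twist": 0},
], claw=0, grip_force=30)

```text
t: 4.32
eef_pos: [0.4315, -0.1595, 0.0363]
ee_rot: [-3.141, -0.002, 2.757]
force: [-0.6, -0.3, -2.5]
width: 0.0557
gripper_force: 30.0
```

```bash
python3 -c "
from h import *
s=get_state();print(s['force'],s['gripper_force'])
go(.60,-.24,.14)"
```

```text
[-0.60414254 -0.26852543 -2.52684894] 29.95066076517105
t4.32 pos [ 0.4315 -0.1595  0.0363] yaw 2.757 w 0.0557 -> tx -0.745 ty -0.046 tz -0.416 twist 0.0000 mm [-186.3  -11.4 -104. ]
```

arm_command([
  {"tx": -0.03, "ty": -0.006, "tz": -0.08, "twist": 0},
  {"tx": -0.13, "ty": -0.026, "tz": -0.14, "twist": 0},
  {"tx": -0.26, "ty": -0.052, "tz": -0.16, "twist": 0},
  {"tx": -0.4, "ty": -0.08, "tz": -0.16, "twist": 0},
  {"tx": -0.54, "ty": -0.107, "tz": -0.16, "twist": 0},
  {"tx": -0.67, "ty": -0.133, "tz": -0.14, "twist": 0},
  {"tx": -0.76, "ty": -0.151, "tz": -0.1, "twist": 0},
  {"tx": -0.79, "ty": -0.157, "tz": -0.05, "twist": 0},
])

```text
t: 4.98
eef_pos: [0.6039, -0.2721, 0.0493]
ee_rot: [3.142, 0.003, 2.756]
force: [1.2, -0.4, -2.1]
width: 0.0561
gripper_force: 30.0
```

```bash
python3 -c "
from h import *
go(.60,-.27,.0195)"
```

```text
t4.98 pos [ 0.6039 -0.2721  0.0493] yaw 2.756 w 0.0561 -> tx 0.018 ty 0.002 tz 0.119 twist 0.0000 mm [ 4.5  0.5 29.8]
```

arm_command([
  {"tx": 0, "ty": 0, "tz": 0.03, "twist": 0},
  {"tx": 0, "ty": 0, "tz": 0.06, "twist": 0},
  {"tx": 0, "ty": 0, "tz": 0.09, "twist": 0},
  {"tx": 0, "ty": 0, "tz": 0.11, "twist": 0},
  {"tx": 0, "ty": 0, "tz": 0.118, "twist": 0},
  {"tx": 0, "ty": 0, "tz": 0.118, "twist": 0},
  {"tx": 0, "ty": 0, "tz": 0.118, "twist": 0},
  {"tx": 0, "ty": 0, "tz": 0.118, "twist": 0},
])

```text
t: 5.65
eef_pos: [0.5997, -0.2695, 0.0213]
ee_rot: [-3.141, 0.0, 2.758]
force: [-5.3, 2.4, 9.3]
width: 0.0559
gripper_force: 29.9
```

arm_command([
  {"tx": 0, "ty": 0, "tz": 0, "twist": 0},
  {"tx": 0, "ty": 0, "tz": 0, "twist": 0},
  {"tx": 0, "ty": 0, "tz": 0, "twist": 0},
  {"tx": 0, "ty": 0, "tz": -0.08, "twist": 0},
  {"tx": 0, "ty": 0, "tz": -0.2, "twist": 0},
  {"tx": 0, "ty": 0, "tz": -0.36, "twist": 0},
  {"tx": 0, "ty": 0, "tz": -0.52, "twist": 0},
  {"tx": 0, "ty": 0, "tz": -0.68, "twist": 0},
], claw=1)

```text
t: 6.32
eef_pos: [0.6003, -0.2698, 0.1911]
ee_rot: [-3.141, -0.0, 2.757]
force: [0.3, -0.5, -0.6]
width: 0.0874
gripper_force: 0.0
```

```bash
python3 -c "
from h import *
go(.464,.1893,.20,.12)"
```

```text
t6.32 pos [ 0.6003 -0.2698  0.1911] yaw 2.757 w 0.0874 -> tx 1.194 ty 1.498 tz -0.036 twist -0.1606 mm [298.5 374.5  -8.9]
```

arm_command([
  {"tx": 0.04, "ty": 0.05, "tz": -0.04, "twist": 0},
  {"tx": 0.13, "ty": 0.163, "tz": -0.04, "twist": -0.01},
  {"tx": 0.23, "ty": 0.289, "tz": -0.04, "twist": -0.04},
  {"tx": 0.33, "ty": 0.414, "tz": -0.04, "twist": -0.07},
  {"tx": 0.43, "ty": 0.539, "tz": -0.04, "twist": -0.1},
  {"tx": 0.53, "ty": 0.665, "tz": -0.04, "twist": -0.13},
  {"tx": 0.63, "ty": 0.79, "tz": -0.04, "twist": -0.15},
  {"tx": 0.73, "ty": 0.916, "tz": -0.04, "twist": -0.16},
])

```text
t: 6.98
eef_pos: [0.5164, 0.0125, 0.1994]
ee_rot: [3.141, 0.001, -3.02]
force: [0.4, 1.0, 0.5]
width: 0.0875
gripper_force: 0.0
```

```bash
python3 -c "
from h import *
go(.464,.1893,.20,.12)"
```

```text
t6.98 pos [0.5164 0.0125 0.1994] yaw -3.020 w 0.0875 -> tx 0.122 ty 0.727 tz -0.002 twist 0.0005 mm [ 30.5 181.9  -0.6]
```

arm_command([
  {"tx": 0.02, "ty": 0.12, "tz": 0, "twist": 0},
  {"tx": 0.04, "ty": 0.26, "tz": 0, "twist": 0},
  {"tx": 0.065, "ty": 0.4, "tz": 0, "twist": 0},
  {"tx": 0.085, "ty": 0.52, "tz": 0, "twist": 0},
  {"tx": 0.105, "ty": 0.63, "tz": 0, "twist": 0},
  {"tx": 0.115, "ty": 0.69, "tz": 0, "twist": 0},
  {"tx": 0.122, "ty": 0.72, "tz": 0, "twist": 0},
  {"tx": 0.122, "ty": 0.727, "tz": 0, "twist": 0},
])

```text
t: 7.65
eef_pos: [0.4652, 0.1888, 0.1993]
ee_rot: [3.141, 0.0, -3.022]
force: [0.4, -0.3, 0.4]
width: 0.0873
gripper_force: 0.0
```

```bash
cat > b.py <<'E'
from h import *
n="wrist"; save(n,"w2.png")
bb=np.array([r["region"] for r in regions_of("box_red",n)[:1]]); mr=np.array([r["region"] for r in regions_of("mat_blue",n)[:1]])
print(bb.shape,mr.shape)
if len(bb): 
    r=fit(n,bb[0],BOX,(.485,.192,.12),.003); p=r[0]; print("boxr",r)
if len(bb) and len(mr): print("matb",fit(n,mr[0],MAT,(.485,.192,.1),0,dil(bb[0])))
go(p[0]-.02*np.cos(p[2]),p[1]-.02*np.sin(p[2]),.022,p[2])
E
python3 b.py
```

```text
(1, 400, 640) (0,)
boxr ([0.4868, 0.1934, 0.1296], np.float64(119.4), 7158)
t7.80 pos [0.4658 0.1871 0.1993] yaw -3.024 w 0.0877 -> tx -0.007 ty 0.014 tz 0.709 twist -0.0038 mm [ -1.6   3.5 177.3]
```

arm_command([
  {"tx": -0.007, "ty": 0.014, "tz": 0.06, "twist": -0.004},
  {"tx": -0.007, "ty": 0.014, "tz": 0.16, "twist": -0.004},
  {"tx": -0.007, "ty": 0.014, "tz": 0.28, "twist": -0.004},
  {"tx": -0.007, "ty": 0.014, "tz": 0.41, "twist": -0.004},
  {"tx": -0.007, "ty": 0.014, "tz": 0.54, "twist": -0.004},
  {"tx": -0.007, "ty": 0.014, "tz": 0.64, "twist": -0.004},
  {"tx": -0.007, "ty": 0.014, "tz": 0.69, "twist": -0.004},
  {"tx": -0.007, "ty": 0.014, "tz": 0.708, "twist": -0.004},
])

```text
t: 8.47
eef_pos: [0.4661, 0.1891, 0.0199]
ee_rot: [-3.139, -0.004, -3.013]
force: [-0.2, -1.0, 0.3]
width: 0.0876
gripper_force: 0.0
```

arm_command([
  {"tx": 0, "ty": 0, "tz": 0, "twist": 0},
  {"tx": 0, "ty": 0, "tz": 0, "twist": 0},
  {"tx": 0, "ty": 0, "tz": 0, "twist": 0},
  {"tx": 0, "ty": 0, "tz": 0, "twist": 0},
  {"tx": 0, "ty": 0, "tz": 0, "twist": 0},
  {"tx": 0, "ty": 0, "tz": 0, "twist": 0},
  {"tx": 0, "ty": 0, "tz": -0.04, "twist": 0},
  {"tx": 0, "ty": 0, "tz": -0.12, "twist": 0},
], claw=0)

```text
t: 9.13
eef_pos: [0.4654, 0.1901, 0.0512]
ee_rot: [-3.139, -0.004, -3.012]
force: [0.2, -1.1, -1.7]
width: 0.056
gripper_force: 30.0
```

```bash
python3 -c "
from h import *
go(.4545-.02*np.cos(.37),-.1665+.02*np.sin(.37),.10,-.37)"
```

```text
t9.13 pos [0.4654 0.1901 0.0512] yaw -3.012 w 0.0560 -> tx 0.299 ty -1.371 tz -0.191 twist 0.1591 mm [  74.8 -342.7  -47.7]
```

arm_command([
  {"tx": 0, "ty": 0, "tz": -0.12, "twist": 0},
  {"tx": 0, "ty": -0.03, "tz": -0.26, "twist": 0},
  {"tx": 0, "ty": -0.08, "tz": -0.4, "twist": 0},
  {"tx": 0.02, "ty": -0.15, "tz": -0.54, "twist": 0.01},
  {"tx": 0.04, "ty": -0.26, "tz": -0.63, "twist": 0.03},
  {"tx": 0.08, "ty": -0.4, "tz": -0.66, "twist": 0.06},
  {"tx": 0.12, "ty": -0.55, "tz": -0.66, "twist": 0.09},
  {"tx": 0.155, "ty": -0.7, "tz": -0.66, "twist": 0.12},
])

```text
t: 9.8
eef_pos: [0.4505, 0.0116, 0.2189]
ee_rot: [3.14, 0.002, 2.892]
force: [-0.2, -1.3, -2.0]
width: 0.0559
gripper_force: 30.0
```

```bash
python3 -c "
from h import *
go(.4545-.02*np.cos(.37),-.1665+.02*np.sin(.37),.10,-.37)"
```

```text
t9.80 pos [0.4505 0.0116 0.2189] yaw 2.892 w 0.0559 -> tx -0.112 ty -0.678 tz 0.475 twist 0.0382 mm [ -27.9 -169.4  118.6]
```

arm_command([
  {"tx": -0.02, "ty": -0.14, "tz": 0, "twist": 0.01},
  {"tx": -0.04, "ty": -0.28, "tz": 0, "twist": 0.02},
  {"tx": -0.065, "ty": -0.42, "tz": 0, "twist": 0.03},
  {"tx": -0.085, "ty": -0.53, "tz": 0.03, "twist": 0.038},
  {"tx": -0.1, "ty": -0.61, "tz": 0.1, "twist": 0.038},
  {"tx": -0.11, "ty": -0.66, "tz": 0.21, "twist": 0.038},
  {"tx": -0.112, "ty": -0.678, "tz": 0.33, "twist": 0.038},
  {"tx": -0.112, "ty": -0.678, "tz": 0.44, "twist": 0.038},
])

```text
t: 10.47
eef_pos: [0.4363, -0.1595, 0.1067]
ee_rot: [3.141, 0.0, 2.774]
force: [-0.2, 0.2, -2.5]
width: 0.0555
gripper_force: 30.0
```

```bash
python3 -c "
from h import *
go(.4545-.02*np.cos(.37),-.1665+.02*np.sin(.37),.0215,-.37)"
```

```text
t10.47 pos [ 0.4363 -0.1595  0.1067] yaw 2.774 w 0.0555 -> tx 0.002 ty 0.000 tz 0.341 twist 0.0006 mm [ 0.6  0.  85.2]
```

arm_command([
  {"tx": 0, "ty": 0, "tz": 0.06, "twist": 0},
  {"tx": 0, "ty": 0, "tz": 0.13, "twist": 0},
  {"tx": 0, "ty": 0, "tz": 0.2, "twist": 0},
  {"tx": 0, "ty": 0, "tz": 0.26, "twist": 0},
  {"tx": 0, "ty": 0, "tz": 0.3, "twist": 0},
  {"tx": 0, "ty": 0, "tz": 0.325, "twist": 0},
  {"tx": 0, "ty": 0, "tz": 0.335, "twist": 0},
  {"tx": 0, "ty": 0, "tz": 0.34, "twist": 0},
])

```text
t: 11.13
eef_pos: [0.4365, -0.1584, 0.0231]
ee_rot: [-3.141, -0.001, 2.776]
force: [-10.7, 4.7, 25.3]
width: 0.0556
gripper_force: 30.0
```

arm_command([
  {"tx": 0, "ty": 0, "tz": 0, "twist": 0},
  {"tx": 0, "ty": 0, "tz": 0, "twist": 0},
  {"tx": 0, "ty": 0, "tz": 0, "twist": 0},
  {"tx": 0, "ty": 0, "tz": -0.08, "twist": 0},
  {"tx": 0, "ty": 0, "tz": -0.2, "twist": 0},
  {"tx": 0, "ty": 0, "tz": -0.36, "twist": 0},
  {"tx": 0, "ty": 0, "tz": -0.52, "twist": 0},
  {"tx": 0, "ty": 0, "tz": -0.68, "twist": 0},
], claw=1)

```text
t: 11.8
eef_pos: [0.4367, -0.1585, 0.1948]
ee_rot: [3.141, 0.001, 2.776]
force: [1.8, 0.3, -0.4]
width: 0.0877
gripper_force: 0.0
```

```bash
python3 -c "
from h import *
save('top','t1.png'); n='top'
print('matb',fit(n,reg('mat_blue',n,(257,222)),MAT,(.485,.192,.1)))
n='wrist';grab_frame(n)
r=regions_of('box_red',n); print('boxr',fit(n,r[0]['region'],BOX,(.4545,-.1665,-.37),.003)) if r else 0
r=regions_of('box_blue',n); print(len(r))
go(.6-.0,-.27,.20,-.384)"
```

```text
matb ([0.4858, 0.2037, 0.2244], np.float64(871.8), 650)
boxr ([0.4498, -0.1627, -0.3634], np.float64(399.8), 7204)
1
t12.05 pos [ 0.437  -0.1583  0.1927] yaw 2.776 w 0.0877 -> tx -0.769 ty -0.184 tz -0.029 twist 0.0057 mm [-192.2  -46.    -7.2]
```

View pics/t1.png

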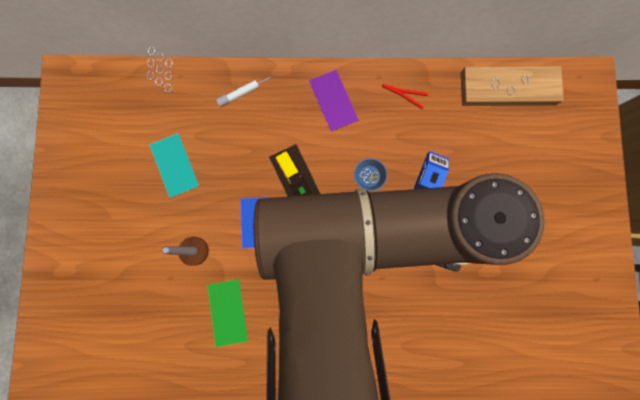

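The arm hides part of the view. The blue box stands at its temporary spot near (435,172), and the left edge of the blue mat shows at (248,222). I go to the blue box.

arm_command([
  {"tx": -0.06, "ty": -0.015, "tz": -0.02, "twist": 0.005},
  {"tx": -0.18, "ty": -0.04, "tz": -0.02, "twist": 0.005},
  {"tx": -0.32, "ty": -0.075, "tz": -0.02, "twist": 0.005},
  {"tx": -0.46, "ty": -0.11, "tz": -0.02, "twist": 0.005},
  {"tx": -0.59, "ty": -0.14, "tz": -0.02, "twist": 0.005},
  {"tx": -0.69, "ty": -0.165, "tz": -0.02, "twist": 0.005},
  {"tx": -0.75, "ty": -0.18, "tz": -0.02, "twist": 0.005},
  {"tx": -0.769, "ty": -0.184, "tz": -0.02, "twist": 0.005},
])

```text
t: 12.72
eef_pos: [0.6009, -0.2714, 0.194]
ee_rot: [-3.14, -0.004, 2.759]
force: [0.7, 0.6, -1.0]
width: 0.0874
gripper_force: 0.0
```

```bash
cat > c.py <<'E'
from h import *
n='top'; save(n,'t2.png')
m=reg('mat_blue',n,(257,222)); r=fit(n,m,MAT,(.485,.192,.1)); print('matb',r)
rb=reg('box_red',n,(393,232)); print('boxr',fit(n,rb,BOX,(.4545,-.1665,-.37),.003))
n='wrist';grab_frame(n)
r=regions_of('box_blue',n)
if r:
    f=fit(n,r[0]['region'],BOX,(.6185,-.277,-.384),0); p=f[0]; print('boxb',f)
    go(p[0]-.02*np.cos(p[2]),p[1]-.02*np.sin(p[2]),.019,p[2])
E
python3 c.py
```

```text
matb ([0.484, 0.1937, 0.0609], np.float64(76.0), 1510)
miss box_red
boxr ([1.2447, -0.469, -0.5354], np.float64(0.0), 0)
boxb ([0.618, -0.2756, -0.3922], np.float64(201.7), 7031)
t13.32 pos [ 0.6001 -0.2699  0.1978] yaw 2.760 w 0.0875 -> tx 0.006 ty 0.006 tz 0.715 twist 0.0035 mm [  1.4   1.5 178.8]
```

arm_command([
  {"tx": 0.004, "ty": 0.004, "tz": 0.06, "twist": 0.003},
  {"tx": 0.004, "ty": 0.004, "tz": 0.16, "twist": 0.003},
  {"tx": 0.004, "ty": 0.004, "tz": 0.28, "twist": 0.003},
  {"tx": 0.004, "ty": 0.004, "tz": 0.41, "twist": 0.003},
  {"tx": 0.004, "ty": 0.004, "tz": 0.54, "twist": 0.003},
  {"tx": 0.004, "ty": 0.004, "tz": 0.64, "twist": 0.003},
  {"tx": 0.004, "ty": 0.004, "tz": 0.69, "twist": 0.003},
  {"tx": 0.004, "ty": 0.004, "tz": 0.708, "twist": 0.003},
])

```text
t: 13.98
eef_pos: [0.5983, -0.2685, 0.018]
ee_rot: [-3.141, -0.004, 2.75]
force: [-0.2, 0.6, 0.3]
width: 0.0877
gripper_force: 0.0
```

arm_command([
  {"tx": 0, "ty": 0, "tz": 0, "twist": 0},
  {"tx": 0, "ty": 0, "tz": 0, "twist": 0},
  {"tx": 0, "ty": 0, "tz": 0, "twist": 0},
  {"tx": 0, "ty": 0, "tz": 0, "twist": 0},
  {"tx": 0, "ty": 0, "tz": 0, "twist": 0},
  {"tx": 0, "ty": 0, "tz": 0, "twist": 0},
  {"tx": 0, "ty": 0, "tz": -0.08, "twist": 0},
  {"tx": 0, "ty": 0, "tz": -0.2, "twist": 0},
], claw=0)

```text
t: 14.65
eef_pos: [0.597, -0.2682, 0.0676]
ee_rot: [-3.141, -0.007, 2.75]
force: [0.7, -0.3, -2.9]
width: 0.0559
gripper_force: 30.0
```

```bash
python3 -c "
from h import *
save('top','t3.png')
go(.484-.02,.1937-.0012,.12,.061)"
```

```text
t14.70 pos [ 0.6015 -0.2696  0.0763] yaw 2.752 w 0.0557 -> tx 1.211 ty 1.501 tz -0.181 twist -0.1435 mm [302.6 375.2 -45.2]
```

arm_command([
  {"tx": 0.03, "ty": 0.04, "tz": -0.12, "twist": 0},
  {"tx": 0.09, "ty": 0.11, "tz": -0.24, "twist": 0},
  {"tx": 0.17, "ty": 0.21, "tz": -0.34, "twist": -0.01},
  {"tx": 0.26, "ty": 0.32, "tz": -0.42, "twist": -0.03},
  {"tx": 0.35, "ty": 0.43, "tz": -0.48, "twist": -0.06},
  {"tx": 0.44, "ty": 0.545, "tz": -0.5, "twist": -0.09},
  {"tx": 0.53, "ty": 0.66, "tz": -0.5, "twist": -0.12},
  {"tx": 0.62, "ty": 0.77, "tz": -0.5, "twist": -0.14},
])

```text
t: 15.37
eef_pos: [0.5291, -0.0302, 0.1961]
ee_rot: [3.141, 0.002, -3.088]
force: [1.5, 0.1, -2.0]
width: 0.0559
gripper_force: 30.0
```

```bash
python3 -c "
from h import *
go(.484-.02,.1937-.0012,.12,.061)"
```

```text
t15.37 pos [ 0.5291 -0.0302  0.1961] yaw -3.088 w 0.0559 -> tx 0.213 ty 0.903 tz 0.305 twist -0.0024 mm [ 53.2 225.8  76.2]
```

arm_command([
  {"tx": 0.03, "ty": 0.13, "tz": 0, "twist": -0.002},
  {"tx": 0.063, "ty": 0.27, "tz": 0, "twist": -0.002},
  {"tx": 0.1, "ty": 0.41, "tz": 0, "twist": -0.002},
  {"tx": 0.13, "ty": 0.55, "tz": 0, "twist": -0.002},
  {"tx": 0.16, "ty": 0.69, "tz": 0, "twist": -0.002},
  {"tx": 0.19, "ty": 0.8, "tz": 0.03, "twist": -0.002},
  {"tx": 0.208, "ty": 0.88, "tz": 0.1, "twist": -0.002},
  {"tx": 0.213, "ty": 0.903, "tz": 0.2, "twist": -0.002},
])

```text
t: 16.03
eef_pos: [0.466, 0.1947, 0.1469]
ee_rot: [3.138, 0.004, -3.084]
force: [0.6, 0.5, -2.3]
width: 0.0559
gripper_force: 30.0
```

```bash
python3 -c "
from h import *
go(.484-.02,.1937-.0012,.0225,.061)"
```

```text
t16.03 pos [0.466  0.1947 0.1469] yaw -3.084 w 0.0559 -> tx 0.011 ty -0.010 tz 0.498 twist -0.0010 mm [  2.7  -2.6 124.4]
```

arm_command([
  {"tx": 0.005, "ty": -0.006, "tz": 0.1, "twist": 0},
  {"tx": 0.008, "ty": -0.006, "tz": 0.2, "twist": 0},
  {"tx": 0.008, "ty": -0.006, "tz": 0.3, "twist": 0},
  {"tx": 0.008, "ty": -0.006, "tz": 0.38, "twist": 0},
  {"tx": 0.008, "ty": -0.006, "tz": 0.44, "twist": 0},
  {"tx": 0.008, "ty": -0.006, "tz": 0.475, "twist": 0},
  {"tx": 0.008, "ty": -0.006, "tz": 0.488, "twist": 0},
  {"tx": 0.008, "ty": -0.006, "tz": 0.492, "twist": 0},
])

```text
t: 16.7
eef_pos: [0.463, 0.1888, 0.0237]
ee_rot: [-3.14, -0.001, -3.086]
force: [-11.3, -3.6, 30.3]
width: 0.056
gripper_force: 30.0
```

arm_command([
  {"tx": 0, "ty": 0, "tz": 0, "twist": 0},
  {"tx": 0, "ty": 0, "tz": 0, "twist": 0},
  {"tx": 0, "ty": 0, "tz": 0, "twist": 0},
  {"tx": 0, "ty": 0, "tz": -0.08, "twist": 0},
  {"tx": 0, "ty": 0, "tz": -0.2, "twist": 0},
  {"tx": 0, "ty": 0, "tz": -0.36, "twist": 0},
  {"tx": 0, "ty": 0, "tz": -0.52, "twist": 0},
  {"tx": 0, "ty": 0, "tz": -0.68, "twist": 0},
], claw=1)

```text
t: 17.37
eef_pos: [0.4635, 0.1892, 0.1946]
ee_rot: [3.141, 0.0, -3.086]
force: [1.0, 0.9, -0.5]
width: 0.088
gripper_force: 0.0
```

```bash
cat > d.py <<'E'
from h import *
n='top'; save(n,'t4.png')
m=reg('box_red',n,(393,232)); print('boxr',fit(n,m,BOX,(.4545,-.1665,-.37),.003))
n='wrist'; save(n,'w4.png')
for _ in range(3):
    r=regions_of('box_blue',n)
    if r: break
    grab_frame(n)
print('boxb',fit(n,r[0]['region'],BOX,(.484,.1937,.061),.003)) if r else 0
a=np.array([.6045,.0949]); ps=-2.6182; go(*(a-.03*np.array([np.cos(ps),np.sin(ps)])),.2,ps)
E
python3 d.py
```

```text
boxr ([0.4525, -0.1658, -0.3872], np.float64(62.4), 1043)
boxb ([0.4771, 0.1887, 0.0424], np.float64(334.8), 7286)
t17.57 pos [0.4642 0.1901 0.194 ] yaw -3.087 w 0.0876 -> tx -0.647 ty -0.357 tz -0.023 twist -0.1491 mm [-161.7  -89.2   -5.8]
```

View pics/t4.png

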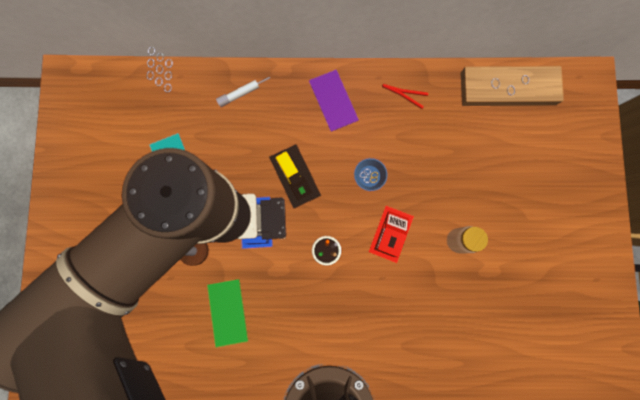

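View pics/w4.png

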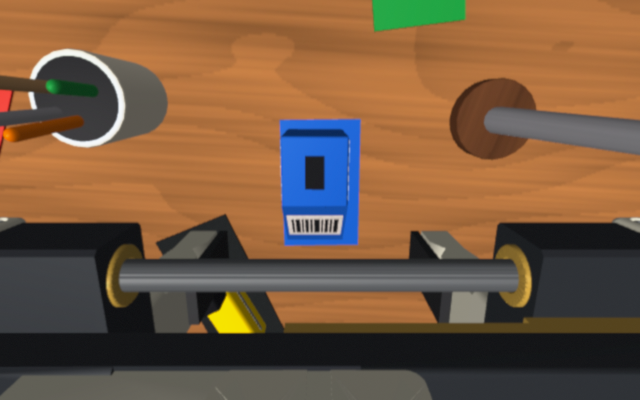

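The red box stands on the red mat at (393,234). The blue box stands on the blue mat in the wrist view at (315,180), a few mm to the left of the middle, well inside tolerance. The scanner is untouched, so I go to it.

arm_command([
  {"tx": -0.06, "ty": -0.03, "tz": -0.02, "twist": -0.02},
  {"tx": -0.15, "ty": -0.08, "tz": -0.02, "twist": -0.05},
  {"tx": -0.26, "ty": -0.14, "tz": -0.02, "twist": -0.08},
  {"tx": -0.38, "ty": -0.21, "tz": -0.02, "twist": -0.11},
  {"tx": -0.49, "ty": -0.27, "tz": -0.02, "twist": -0.135},
  {"tx": -0.58, "ty": -0.32, "tz": -0.02, "twist": -0.149},
  {"tx": -0.635, "ty": -0.35, "tz": -0.02, "twist": -0.149},
  {"tx": -0.647, "ty": -0.357, "tz": -0.02, "twist": -0.149},
])

```text
t: 18.23
eef_pos: [0.6313, 0.1076, 0.1945]
ee_rot: [3.142, -0.004, -2.62]
force: [0.6, 1.7, -0.2]
width: 0.0876
gripper_force: 0.0
```

```bash
cat > e.py <<'E'
from h import *
n='wrist'; save(n,'w5.png')
for _ in range(3):
    r=regions_of('scanner',n)
    if r: break
    grab_frame(n)
p=[.6045,.0949,-2.6182]
if r: f=fit(n,r[0]['region'],SCAN,p,.003); print('scan',f); p=f[0]
m=regions_of('scanner_mat',n)
if m and r: print('smat',fit(n,m[0]['region'],SMAT,(.611,.091,-2.69),0,dil(r[0]['region'])))
h=cv2.cvtColor(cv2.imread('pics/w5.png'),cv2.COLOR_BGR2HSV); y=((h[:,:,0]>20)&(h[:,:,0]<32)&(h[:,:,1]>150)&(h[:,:,2]>120)).astype(np.uint8)
k,l,st,_=cv2.connectedComponentsWithStats(y); i=1+st[1:,4].argmax(); print(st[i]); c=cv2.minAreaRect(np.argwhere(l==i)[:,::-1].astype(np.float32)); print([at(n,q,.041).round(4).tolist()[:2] for q in cv2.boxPoints(c)])
go(p[0]-.03*np.cos(p[2]),p[1]-.03*np.sin(p[2]),.012,p[2])
E
python3 e.py
```

```text
scan ([0.6054, 0.099, -2.6226], np.float64(1073.4), 6623)
smat ([0.6091, 0.1106, -2.7247], np.float64(9388.4), 2851)
[ 303  145   38   75 2643]
[[0.6692, 0.1159], [0.609, 0.0822], [0.5926, 0.1107], [0.652, 0.146]]
t18.38 pos [0.6292 0.109  0.1957] yaw -2.619 w 0.0877 -> tx -0.019 ty 0.012 tz 0.735 twist 0.0010 mm [ -4.8   3.  183.7]
```

View pics/w5.png

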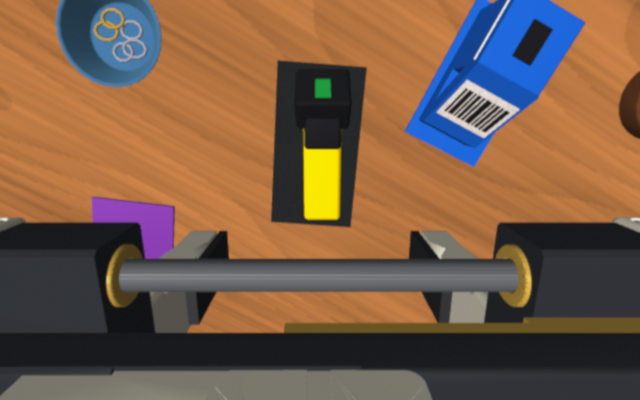

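The wrist view shows the yellow handle at (322,180), with the head and its green mark at (322,88), on the black mat. The yellow patch gives yaw -2.618, agreeing with the fit.

arm_command([
  {"tx": -0.014, "ty": 0.013, "tz": 0.08, "twist": 0},
  {"tx": -0.014, "ty": 0.013, "tz": 0.19, "twist": 0},
  {"tx": -0.014, "ty": 0.013, "tz": 0.32, "twist": 0},
  {"tx": -0.014, "ty": 0.013, "tz": 0.45, "twist": 0},
  {"tx": -0.014, "ty": 0.013, "tz": 0.57, "twist": 0},
  {"tx": -0.014, "ty": 0.013, "tz": 0.66, "twist": 0},
  {"tx": -0.014, "ty": 0.013, "tz": 0.71, "twist": 0},
  {"tx": -0.014, "ty": 0.013, "tz": 0.733, "twist": 0},
])

```text
t: 19.05
eef_pos: [0.6296, 0.1139, 0.0122]
ee_rot: [3.141, -0.003, -2.618]
force: [-0.6, -0.4, 0.3]
width: 0.0878
gripper_force: 0.0
```

arm_command([
  {"tx": 0, "ty": 0, "tz": 0, "twist": 0},
  {"tx": 0, "ty": 0, "tz": 0, "twist": 0},
  {"tx": 0, "ty": 0, "tz": 0, "twist": 0},
  {"tx": 0, "ty": 0, "tz": 0, "twist": 0},
  {"tx": 0, "ty": 0, "tz": 0, "twist": 0},
  {"tx": 0, "ty": 0, "tz": 0, "twist": 0},
  {"tx": 0, "ty": 0, "tz": 0, "twist": 0},
  {"tx": 0, "ty": 0, "tz": 0, "twist": 0},
], claw=0)

```text
t: 19.72
eef_pos: [0.6316, 0.1138, 0.0143]
ee_rot: [-3.142, 0.0, -2.619]
force: [-0.7, 0.2, -0.4]
width: 0.0397
gripper_force: 0.0
```

```bash
python3 -c "
from h import *
s=get_state();print(s['force'],s['gripper_force'],s['moment'])
ps=.053;d=.145+.033
go(.481+d*np.cos(ps),.1895+d*np.sin(ps),.081,ps)"
```

```text
[-0.73805897  0.18914127 -0.3962949 ] 0.0 [ 0.02791783  0.02891978 -0.03568696]
t19.72 pos [0.6316 0.1138 0.0143] yaw -2.619 w 0.0397 -> tx -0.264 ty 0.241 tz -0.267 twist 0.1496 mm [-66.1  60.2 -66.6]
```

arm_command([
  {"tx": 0, "ty": 0, "tz": 0, "twist": 0},
  {"tx": 0, "ty": 0, "tz": 0, "twist": 0},
  {"tx": 0, "ty": 0, "tz": 0, "twist": 0},
  {"tx": 0, "ty": 0, "tz": -0.04, "twist": 0},
  {"tx": 0, "ty": 0, "tz": -0.12, "twist": 0},
  {"tx": 0, "ty": 0, "tz": -0.22, "twist": 0},
  {"tx": -0.03, "ty": 0, "tz": -0.3, "twist": 0},
  {"tx": -0.08, "ty": 0.02, "tz": -0.33, "twist": 0},
])

```text
t: 20.38
eef_pos: [0.6472, 0.1279, 0.1005]
ee_rot: [-3.141, 0.003, -2.619]
force: [1.4, 1.4, -2.4]
width: 0.0339
gripper_force: 29.9
```

```bash
python3 -c "
from h import *
s=get_state();print(s['force'],s['gripper_force'],s['moment'])
ps=.053;d=.145+.033
go(.481+d*np.cos(ps),.1895+d*np.sin(ps),.081,ps)"
```

```text
[ 1.39272881  1.42432606 -2.36673473] 29.925889670848846 [ 0.15887974 -0.16083386 -0.01507963]
t20.38 pos [0.6472 0.1279 0.1005] yaw -2.619 w 0.0339 -> tx -0.182 ty 0.223 tz 0.079 twist 0.1495 mm [-45.5  55.8  19.6]
```

arm_command([
  {"tx": -0.04, "ty": 0.03, "tz": 0, "twist": 0.02},
  {"tx": -0.09, "ty": 0.08, "tz": 0, "twist": 0.05},
  {"tx": -0.13, "ty": 0.13, "tz": 0.02, "twist": 0.08},
  {"tx": -0.16, "ty": 0.18, "tz": 0.04, "twist": 0.11},
  {"tx": -0.18, "ty": 0.21, "tz": 0.06, "twist": 0.135},
  {"tx": -0.182, "ty": 0.223, "tz": 0.075, "twist": 0.149},
  {"tx": -0.182, "ty": 0.223, "tz": 0.079, "twist": 0.149},
  {"tx": -0.182, "ty": 0.223, "tz": 0.079, "twist": 0.149},
])

```text
t: 21.05
eef_pos: [0.6572, 0.1991, 0.0764]
ee_rot: [-3.141, -0.001, -3.084]
force: [0.9, -0.1, -2.5]
width: 0.0342
gripper_force: 29.9
```

```bash
cat > f.py <<'E'
from h import *
ps=.053;d=.145+.033
for n in("wrist","scene"):
    save(n,n+"6.png")
    for q in("lens","label_blue","scanner","box_blue"):
        print(n,q,[(np.round(r["uv"],1).tolist(),round(r["score"],2)) for r in spot_point(q,n)[:2]])
    b=np.array([.481,.1895,.003]); u=np.array([np.cos(ps),np.sin(ps),0])
    s=np.array(get_state()["eef_pos"]); yt=Ro.from_euler("xyz",get_state()["ee_rot"]).as_matrix()[:,0]
    o=s+yt*.033; o[2]-=.0095
    print("exp lens,label,scanner,box",proj(n,[o+yt*.055+[0,0,.036],b+u*.03+[0,0,.045],o,b]).round(1).tolist())
go(.481+d*np.cos(ps),.1895+d*np.sin(ps),.081,ps)
E
python3 f.py; python3 -c "
import cv2;a=cv2.imread('pics/scene6.png')[110:270,230:430];cv2.imwrite('pics/s6c.png',cv2.resize(a,None,fx=3.5,fy=3.5,interpolation=2))"
```

```text
wrist lens [([315.5, 42.6], 0.84), ([316.2, 172.3], 0.7)]
wrist label_blue [([315.4, 176.2], 0.69)]
wrist scanner [([315.9, 174.0], 0.67)]
wrist box_blue []
exp lens,label,scanner,box [[315.1, 42.7], [316.6, -78.7], [316.2, 177.1], [317.0, -102.0]]
scene lens []
scene label_blue [([363.8, 174.1], 0.58)]
scene scanner [([392.2, 189.5], 0.64)]
scene box_blue [([352.4, 185.2], 0.69)]
exp lens,label,scanner,box [[378.7, 166.6], [361.0, 174.4], [393.7, 186.5], [352.6, 182.6]]
t21.55 pos [0.6579 0.199  0.077 ] yaw -3.087 w 0.0340 -> tx -0.003 ty -0.001 tz -0.016 twist 0.0006 mm [-0.9 -0.1 -4. ]
```

View pics/wrist6.png

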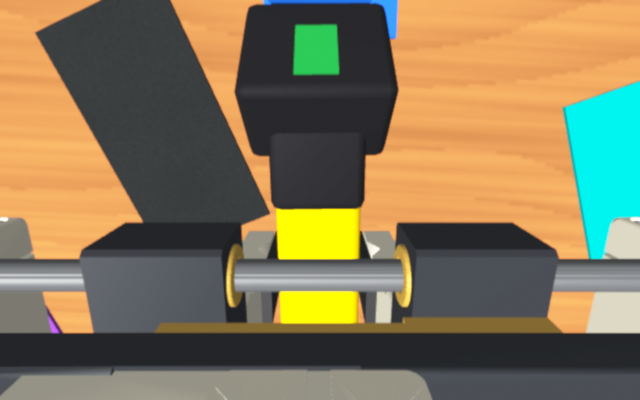

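View pics/s6c.png

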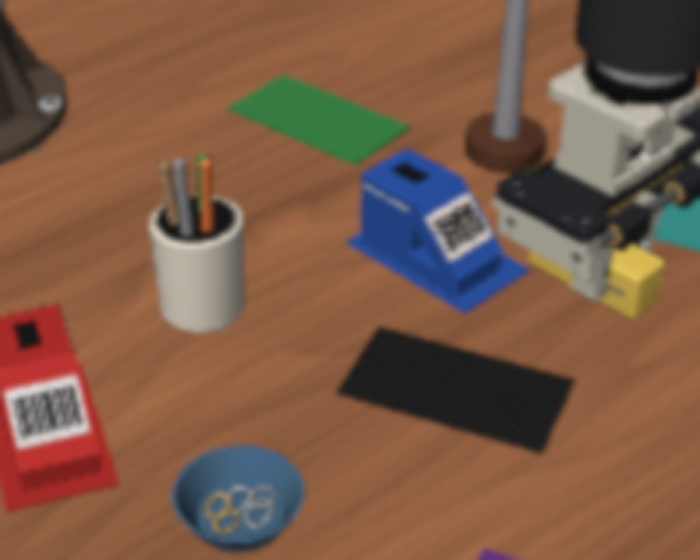

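Both boxes stand on their own mats, and the scanner in the gripper faces the label. The black mat is fully visible now, so I refine the blue box and black mat poses from the scene camera.

```bash
cat > g.py <<'E'
from h import *
n="scene"
print("label",at(n,(363.8,174.1),.048).round(4), "exp",(.481+.03,.1895+.0016))
r=regions_of("box_blue",n); print("boxb",fit(n,r[0]["region"],BOX,(.481,.1895,.05),.003))
m=min(regions_of("scanner_mat",n),key=lambda r:abs(r["rect"][0]+r["rect"][2]-722)); print(m["rect"]); print("smat",fit(n,m["region"],SMAT,(.611,.091,-2.69)))
go(.658,.199,.0815)
E
python3 g.py
```

```text
label [0.5152 0.1979 0.048 ] exp (0.511, 0.1911)
boxb ([0.4805, 0.1897, 0.0348], np.float64(65.9), 1124)
[325.2, 204.4, 396.2, 241.5]
smat ([0.6114, 0.0923, -2.6944], np.float64(51.7), 1391)
t21.65 pos [0.6579 0.1991 0.0769] yaw -3.087 w 0.0337 -> tx -0.000 ty -0.000 tz -0.018 twist 0.0000 mm [-0.1 -0.1 -4.6]
```

arm_command([
  {"tx": 0, "ty": 0, "tz": -0.01, "twist": 0},
  {"tx": 0, "ty": 0, "tz": -0.018, "twist": 0},
  {"tx": 0, "ty": 0, "tz": -0.018, "twist": 0},
  {"tx": 0, "ty": 0, "tz": -0.018, "twist": 0},
  {"tx": 0, "ty": 0, "tz": -0.018, "twist": 0},
  {"tx": 0, "ty": 0, "tz": -0.018, "twist": 0},
  {"tx": 0, "ty": 0, "tz": -0.018, "twist": 0},
  {"tx": 0, "ty": 0, "tz": -0.018, "twist": 0},
])

```text
t: 22.32
eef_pos: [0.6578, 0.1992, 0.0812]
ee_rot: [-3.142, -0.0, -3.086]
force: [-0.5, 0.2, -2.9]
width: 0.0336
gripper_force: 29.9
```

arm_command([
  {"tx": 0, "ty": 0, "tz": 0, "twist": 0},
  {"tx": 0, "ty": 0, "tz": 0, "twist": 0},
  {"tx": 0, "ty": 0, "tz": 0, "twist": 0},
  {"tx": 0, "ty": 0, "tz": 0, "twist": 0},
  {"tx": 0, "ty": 0, "tz": 0, "twist": 0},
  {"tx": 0, "ty": 0, "tz": 0, "twist": 0},
  {"tx": 0, "ty": 0, "tz": 0, "twist": 0},
  {"tx": 0, "ty": 0, "tz": 0, "twist": 0},
])

```text
t: 22.98
eef_pos: [0.6578, 0.1992, 0.0813]
ee_rot: [-3.142, -0.0, -3.087]
force: [-0.5, -0.1, -2.0]
width: 0.034
gripper_force: 29.9
```

arm_command([
  {"tx": 0, "ty": 0, "tz": 0, "twist": 0},
  {"tx": 0, "ty": 0, "tz": 0, "twist": 0},
  {"tx": 0, "ty": 0, "tz": 0, "twist": 0},
  {"tx": 0, "ty": 0, "tz": 0, "twist": 0},
  {"tx": 0, "ty": 0, "tz": 0, "twist": 0},
  {"tx": 0, "ty": 0, "tz": 0, "twist": 0},
  {"tx": 0, "ty": 0, "tz": 0, "twist": 0},
  {"tx": 0, "ty": 0, "tz": 0, "twist": 0},
])

```text
t: 23.65
eef_pos: [0.6578, 0.1992, 0.0813]
ee_rot: [3.142, 0.0, -3.087]
force: [-0.1, -0.1, -1.9]
width: 0.0338
gripper_force: 29.9
```

arm_command([
  {"tx": 0, "ty": 0, "tz": 0, "twist": 0},
  {"tx": 0, "ty": 0, "tz": 0, "twist": 0},
  {"tx": 0, "ty": 0, "tz": 0, "twist": 0},
  {"tx": 0, "ty": 0, "tz": 0, "twist": 0},
  {"tx": 0, "ty": 0, "tz": 0, "twist": 0},
  {"tx": 0, "ty": 0, "tz": 0, "twist": 0},
  {"tx": 0, "ty": 0, "tz": 0, "twist": 0},
  {"tx": 0, "ty": 0, "tz": 0, "twist": 0},
])

```text
t: 24.32
eef_pos: [0.6578, 0.1992, 0.0813]
ee_rot: [3.142, -0.0, -3.086]
force: [-0.4, 0.2, -2.2]
width: 0.0337
gripper_force: 29.9
```

```bash
python3 -c "
from h import *
ps=-2.694
go(.6114-.033*np.cos(ps),.0923-.033*np.sin(ps),.05,ps)"
```

```text
t24.32 pos [0.6578 0.1992 0.0813] yaw -3.086 w 0.0337 -> tx 0.087 ty -0.366 tz 0.125 twist -0.1249 mm [ 21.7 -91.6  31.3]
```

arm_command([
  {"tx": -0.02, "ty": -0.03, "tz": -0.02, "twist": 0},
  {"tx": -0.04, "ty": -0.09, "tz": -0.02, "twist": 0},
  {"tx": -0.03, "ty": -0.16, "tz": -0.02, "twist": -0.02},
  {"tx": 0, "ty": -0.24, "tz": -0.01, "twist": -0.05},
  {"tx": 0.04, "ty": -0.31, "tz": 0.02, "twist": -0.08},
  {"tx": 0.07, "ty": -0.35, "tz": 0.06, "twist": -0.11},
  {"tx": 0.085, "ty": -0.366, "tz": 0.1, "twist": -0.125},
  {"tx": 0.087, "ty": -0.366, "tz": 0.14, "twist": -0.125},
])

```text
t: 24.98
eef_pos: [0.6411, 0.1042, 0.0464]
ee_rot: [-3.142, 0.0, -2.694]
force: [-0.1, 0.8, -2.6]
width: 0.0338
gripper_force: 29.9
```

```bash
python3 -c "
from h import *
ps=-2.694
go(.6114-.033*np.cos(ps),.0923-.033*np.sin(ps),.0135,ps)"
```

```text
t24.98 pos [0.6411 0.1042 0.0464] yaw -2.694 w 0.0338 -> tx -0.004 ty 0.008 tz 0.132 twist 0.0001 mm [-1.1  2.1 32.9]
```

arm_command([
  {"tx": 0, "ty": 0.006, "tz": 0.03, "twist": 0},
  {"tx": 0, "ty": 0.006, "tz": 0.06, "twist": 0},
  {"tx": 0, "ty": 0.006, "tz": 0.085, "twist": 0},
  {"tx": 0, "ty": 0.006, "tz": 0.105, "twist": 0},
  {"tx": 0, "ty": 0.006, "tz": 0.12, "twist": 0},
  {"tx": 0, "ty": 0.006, "tz": 0.128, "twist": 0},
  {"tx": 0, "ty": 0.006, "tz": 0.131, "twist": 0},
  {"tx": 0, "ty": 0.006, "tz": 0.131, "twist": 0},
])

```text
t: 25.65
eef_pos: [0.6405, 0.1082, 0.0143]
ee_rot: [-3.141, 0.0, -2.693]
force: [-2.2, 0.4, 2.1]
width: 0.034
gripper_force: 29.9
```

arm_command([
  {"tx": 0, "ty": 0, "tz": 0, "twist": 0},
  {"tx": 0, "ty": 0, "tz": 0, "twist": 0},
  {"tx": 0, "ty": 0, "tz": 0, "twist": 0},
  {"tx": 0, "ty": 0, "tz": 0, "twist": 0},
  {"tx": 0, "ty": 0, "tz": -0.08, "twist": 0},
  {"tx": 0, "ty": 0, "tz": -0.2, "twist": 0},
  {"tx": 0, "ty": 0, "tz": -0.36, "twist": 0},
  {"tx": 0, "ty": 0, "tz": -0.52, "twist": 0},
], claw=1)

```text
t: 26.32
eef_pos: [0.6399, 0.1076, 0.1442]
ee_rot: [-3.142, -0.002, -2.694]
force: [1.5, 0.0, -0.7]
width: 0.0814
gripper_force: 0.0
```

arm_command([
  {"tx": -0.02, "ty": 0, "tz": -0.1, "twist": 0},
  {"tx": -0.06, "ty": 0, "tz": -0.2, "twist": 0},
  {"tx": -0.1, "ty": 0, "tz": -0.3, "twist": 0},
  {"tx": -0.1, "ty": 0, "tz": -0.4, "twist": 0},
  {"tx": -0.1, "ty": 0, "tz": -0.45, "twist": 0},
  {"tx": -0.1, "ty": 0, "tz": -0.45, "twist": 0},
  {"tx": -0.1, "ty": 0, "tz": -0.45, "twist": 0},
  {"tx": -0.1, "ty": 0, "tz": -0.45, "twist": 0},
])

```text
t: 26.98
eef_pos: [0.6625, 0.1187, 0.2551]
ee_rot: [3.141, -0.001, -2.694]
force: [-0.6, 0.9, -0.1]
width: 0.0879
gripper_force: 0.0
```

```bash
cat > k.py <<'E'
from h import *
save("top","t7.png"); n="scene"; save(n,"s7.png")
for q,P,p0,z in(("box_blue",BOX,(.481,.19,.05),.003),("box_red",BOX,(.4525,-.166,-.38),.003),("scanner",SCAN,(.6114,.0923,-2.694),.003)):
    r=regions_of(q,n)
    if r: print(q,fit(n,r[0]["region"],P,p0,z))
E
python3 k.py;  python3 -c "
import cv2;a=cv2.imread('pics/s7.png')[110:290,190:430];cv2.imwrite('pics/s7c.png',cv2.resize(a,None,fx=3,fy=3,interpolation=2))"
```

```text
box_blue ([0.4811, 0.1895, 0.04], np.float64(45.8), 1156)
box_red ([0.453, -0.1658, -0.3657], np.float64(93.1), 1151)
scanner ([0.6121, 0.0915, -2.6002], np.float64(228.3), 1125)
```

View pics/s7c.png

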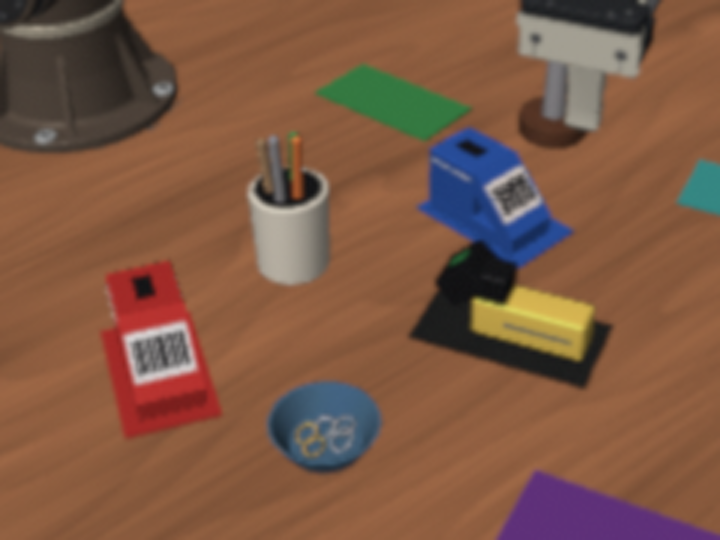

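The scene crop shows the scanner lying on the black mat at (530,315), the red box on the red mat at (160,345) and the blue box on the blue mat at (490,195). The gripper is clear of everything.

```bash
python3 -c "
from station import *
print(job_done())"
```

```text
the job is handed in; nothing more can be done
None
```

I swapped the boxes onto their own mats, held the scanner about 85 mm from the blue label for roughly 2.6 s, laid it back on the black mat and handed the job in at about 27 s; no verdict came back, but camera fits put the boxes and scanner about 5 mm or less from their mat centres.

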